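Free the caught saucepan so it nests in the pot

TASK

The white saucepan was set into the blue pot with its black handles caught on top of the pot's two loop handles, so it sits proud. Turn the saucepan by its long handle, the way that is clear of the amber bottle, until it drops fully home in the pot and its handles lie crosswise to the pot's, about a quarter turn apart. Leave the pot roughly where it stands and the bottle, tin, soap mould and whisk undisturbed.

Things in the scene. Friction and masses are not known exactly. Their poses are not given: they have to be found in the camera images.
- pot: Blue enamelled cast-iron pot standing on the table, open at the top, about 2.8 kg, so it hardly moves or turns when the pan is turned: outside diameter 176 mm, rim 90 mm above its underside, walls 4 mm, floor 5 mm thick. Origin: centre of its underside; z up. Two blue loop handles on opposite sides, at +x and -x of its frame.
- pot_loop (a point): Middle of the top of the pot's +x loop handle: a 10 mm thick bar along the pot's y, 60 mm wide in all, 108 mm from the pot's axis, its top 112 mm above the pot's underside (22 mm above the rim). The -x loop is the same. Turned more than about 30 degrees from the loops, the pan's handles clear them and it drops 17 mm; they then pass just above the pot's rim and the pan can be turned on.
- pan: White saucepan inside the pot, about 0.4 kg: outside diameter 156 mm (6 mm play all round), rim 100 mm above its underside. Origin: centre of its underside; z up. Long black handle along its +x, short helper handle along -x. At the start its underside is 22 mm above the pot's underside, fully home 5 mm above it. It turns with light friction, a few newtons at the long handle.
- pan_handle (a point): Middle of the long flat straight black handle's width and thickness, 160 mm from the pan's axis, 95 mm above the pan's underside. The handle is 20 mm wide, 10 mm thick, and ends 215 mm from the axis. The space beneath and beside it here is free at the start; the handle may pass over the tin.
- pan_helper (a point): Middle of the short black helper handle near its end, 120 mm from the pan's axis on the side opposite the long handle, 95 mm above the pan's underside; 24 mm wide, 10 mm thick, ends 129 mm from the axis.
- bottle: Amber bottle with a red cap, 64 mm diameter, 140 mm tall, upright on the table, about 0.4 kg; origin at the centre of its underside. It stands to one side of the long handle (left or right varies), about 210 mm from the pot's axis, in the way of the handle if that is turned to that side.
- tin: Closed flat green tin with a brass-coloured lid, 88 x 63 x 40 mm tall, on the table at the other side of the long handle, low enough for the handle to pass over it; origin at the centre of its underside.
- mould: Empty open wooden soap mould, 120 x 240 x 70 mm tall, on the table to the robot's left; origin at the centre of its underside.
- whisk: Wire whisk with a wooden handle lying on the table to the robot's right, about 255 mm long and 48 mm high, its length along its x; origin on the table level near its middle.
Things that resemble listed ones, but are neither listed nor needed, are in the scene too. Of the things that look like the pot, take the one that is farthest to the robot's right at the start.

How it is judged:
By the outcome, as a careful person would: the job done as asked, in the order asked, and still so for the second after the job is handed in, with the robot touching nothing.
It also fails if it takes over 43 s, if anything falls off the work surface, if the arm or the gripper's body presses on something with over 40 N, if the wrist force passes 120 N, or if a joint passes its speed limit or range.

ROBOT

A 6-joint arm with a two-finger parallel gripper is mounted at the origin on the work surface. World frame = base frame: x ahead of the robot, y to its left, z up, the work surface at z = 0. Lengths are in m, angles in rad, forces in N, time in s.
With the tool pointing down it reaches from about 0.4 to 0.825 m from the base axis. Payload 7 kg.
Tool frame: the origin (TCP) lies midway between the tips of the shut fingers; the grasp point (between the pads) lies 19 mm behind it; z points along the fingers, y is the line along which they close (so a half turn about z gives the same grasp; the last joint's range is limited). The gripper opens to 88 mm and grips with 3 to 60 N. Pads are 19 mm wide; open, the fingers measure 130 mm over their backs; the gripper's body (78 mm by 193 mm) begins 47 mm behind the grasp point.
Start: joints at [-0.999, 0.359, 0.012, 0, -1.224, -0.288], TCP at [0.189, -0.648, 0.227] pointing down, gripper open.
Joint ranges: [-3.07, 3.07], [-1.43, 2.12], [-1.02, 1.25], [-3.03, 1.67], [-3.05, -0], [-3.03, 3.03]. Speed limits (rad/s): [2.39, 2.39, 3.01, 3.14, 3.14, 3.14].

INTERFACE

Orientations are given as [roll, pitch, yaw] about the fixed x, y, z axes, in that order (R = Rz(yaw) Ry(pitch) Rx(roll)).
In Python, from station import arm gives the robot as it stands.
- The arm moves only by the tool servo_tool, never from a script. Its argument "deltas" is a list of rows, each a list of 7 numbers: the closure, from -1 (fully open) to 1 (shut), then the shift along the tool's x, y, z in mm, then the turn, a rotation vector about the tool's x, y, z in degrees. In form: [[gripper, x, y, z, ax, ay, az], ...]. A call has 1 to 20 rows; each row shifts and turns the commanded pose from where the row before left it, along the tool's axes as they then stand; what a row does not reach is not made up. A row lasts 1/12 s, in which the tool goes at most 41.7 mm and 7.16 degrees, less where a joint would pass 70% of its speed; a pose out of reach is approached as far as the arm can. A call is refused whole if a number of a shift passes 41.7 or a number of a turn 7.16, either way. A call with a gripper value outside its range is refused whole. The fingers move at their own pace and stop on an object; "squeeze" is the grip in N (left out, the last holds). Time passes only in rows, so rows that do not move let the fingers close. It gives the time, the measured TCP pose, the force, the opening and the grip force at its end, in the units of the state.
- arm.get_state(): the state, without advancing time (a new reading comes with each control period).
- arm.grab_frame(name): name is "side" or "top" or "wrist"; returns a dict with "color" (420x560x3 uint8, red, green, blue), "K" (3x3 intrinsics, pixels), "position" and "orientation" of the camera in the world. Camera axes: x right, y down, z forward; pixel columns grow to the right and rows downward; lengths in m; the calibration is good to about 2 mm. A picture is of the moment at which its call begins. There is no depth.
- arm.job_done(): hands the job in; it is judged then, once.
Trained networks look in a picture, given as the dict that the camera call returned (one of the last four; its "shot" number tells which), for a name from the list of things; names that differ only in an ending like _2 or _b are one class to them, and where a whole thing is asked for, a point or a joint stands for the part that bears it (a point fixed in the world has none). Each returns a list of dicts, best first, with "conf" (0 to 1); they miss things now and then, are a little off and sometimes report something else, mostly with a low value. They report only what shows in the picture. A call takes as long as a camera call. They do not tell look-alikes from the thing itself.
- arm.recognise(query, picture): "at" ([x, y, z] in m, in the coordinates of the camera as it stood for that picture, good to about 4 mm: the middle of the surface that is visible of it).
The state is a dict: "t": time; "q": joint angles; "qd": joint speeds; "joint_efforts": joint torques, N m; "eef_pos": TCP position; "ee_rot": TCP orientation; "force": force on the tool from outside, world axes, zero at the start; "moment": the same for the moment, N m; "width": finger opening in m; "gripper_force": force on a finger pad.
Only numpy, scipy, OpenCV 4.12 (cv2) and the standard library are available. Lean on these libraries where they do the work, as an engineer would, in place of code of your own. Each camera call takes 0.05 s, during which the arm holds its last target. There are 200 camera calls.

## Working session

There is one attempt and no reset: what is moved stays moved. The work goes in short steps, Python scripts to look and compute and a tool call to move; the robot and the scene stay as the last step left them, time stands still between calls to the robot, and variables do not carry over. Pictures are saved under pics/ and viewed, at most 10 in all, crops included, and the job is handed in when it is done.

Besides the shell and the picture viewer there is one more tool, called after "Request:" as name([rows], argument=value, ...), one row to a line, values as JSON. servo_tool: Moves the arm, as the interface text tells. Its arguments: {"type":"object","properties":{"deltas":{"type":"array","items":{"type":"array","items":{"type":"number"}}},"squeeze":{"type":"number"}},"required":["deltas"]}

```bash
mkdir -p pics
cat > h.py <<'E'
import numpy as np, cv2
from scipy.spatial.transform import Rotation as R
from station import arm
def rot(o):
    o=np.array(o,float)
    if o.shape==(3,3): return o
    if o.shape==(4,): return R.from_quat(o).as_matrix()
    return R.from_euler('xyz',o).as_matrix()
def world(f,p): return rot(f["orientation"])@np.array(p)+np.array(f["position"])
def pix(f,w):
    c=rot(f["orientation"]).T@(np.array(w)-np.array(f["position"])); u=np.array(f["K"])@c; return u[:2]/u[2]
def atz(f,uv,z):
    d=rot(f["orientation"])@np.linalg.inv(f["K"])@np.array([uv[0],uv[1],1.]); p=np.array(f["position"]); return p+d*(z-p[2])/d[2]
def save(f,n,crop=None,s=1):
    im=f["color"][:,:,::-1]
    if crop: im=im[crop[1]:crop[3],crop[0]:crop[2]]
    cv2.imwrite(n,cv2.resize(im,None,fx=s,fy=s,interpolation=cv2.INTER_CUBIC))
E
python3 - <<'E'
from h import *
for n in("top","side"):
    f=arm.grab_frame(n); save(f,f"pics/{n}0.png")
    print(n,f["position"],f["orientation"])
    for q in("pot","pot_loop","pan","pan_handle","pan_helper","bottle","tin"):
        for d in arm.recognise(q,f): 
            w=world(f,d["at"]); print(q,round(d["conf"],2),w.round(3),pix(f,w).round())
print(arm.get_state())
E
```

```text
top [0.11471835 0.004143   1.82641881] [-2.92570793 -0.00391705 -1.50259797]
pot 0.91 [0.497 0.06  0.086] [275. 211.]
pot 0.9 [0.722 0.418 0.006] [185. 152.]
pot 0.68 [0.241 0.273 0.002] [211. 282.]
pot 0.2 [0.56  0.077 0.028] [272. 198.]
pot_loop 0.85 [0.722 0.419 0.007] [185. 152.]
pot_loop 0.68 [0.238 0.274 0.007] [210. 282.]
pot_loop 0.67 [0.496 0.063 0.09 ] [274. 211.]
pan 0.93 [0.56 0.08 0.03] [271. 198.]
pan 0.39 [0.499 0.065 0.089] [273. 211.]
pan_handle 0.55 [0.562 0.079 0.03 ] [271. 197.]
pan_helper 0.8 [0.563 0.079 0.033] [271. 196.]
bottle 0.81 [0.703 0.197 0.092] [241. 153.]
tin 0.78 [ 0.552 -0.129  0.041] [328. 203.]
side [0.23189551 0.82984864 1.07320739] [-2.41169086  0.01141049 -2.87530267]
pot 0.8 [0.524 0.157 0.058] [250. 258.]
pot 0.6 [0.239 0.247 0.023] [334. 311.]
pot 0.56 [0.721 0.403 0.028] [158. 318.]
pot_loop 0.73 [0.723 0.398 0.027] [159. 317.]
pot_loop 0.7 [0.519 0.152 0.059] [252. 257.]
pot_loop 0.69 [0.24  0.249 0.022] [334. 311.]
pan 0.81 [0.556 0.044 0.088] [250. 223.]
pan_handle 0.77 [0.56  0.043 0.089] [249. 223.]
pan_helper 0.78 [0.558 0.048 0.091] [249. 224.]
bottle 0.78 [0.71  0.217 0.088] [185. 256.]
bottle 0.48 [0.521 0.158 0.056] [251. 259.]
tin 0.75 [ 0.553 -0.118  0.043] [266. 199.]
{'t': 0.8, 'q': array([-9.98896703e-01,  3.58531658e-01,  1.19020144e-02, -4.66182942e-06,
       -1.22411226e+00, -2.88100499e-01]), 'qd': array([ 0.0009652 ,  0.00058284, -0.00202057, -0.00031883, -0.00066646,
        0.00090615]), 'joint_efforts': array([ 1.91360323e-04, -5.82278967e+01,  2.93294674e+01,  7.00220346e+00,
        1.26651107e-02,  1.95057828e-05]), 'eef_pos': array([ 0.18897783, -0.64797723,  0.22660551]), 'ee_rot': array([-3.14154172e+00,  1.96664332e-05, -2.85779511e+00]), 'force': array([-0.44501001,  0.2124436 ,  0.2713249 ]), 'moment': array([0.01027526, 0.04988985, 0.02332007]), 'gripper_force': 0.0, 'width': 0.08759424791353648}
```

View pics/top0.png

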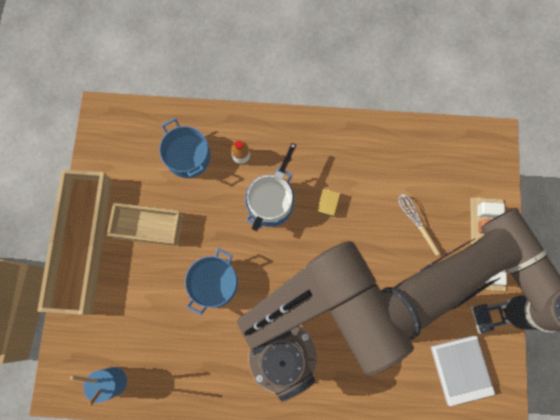

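View pics/side0.png

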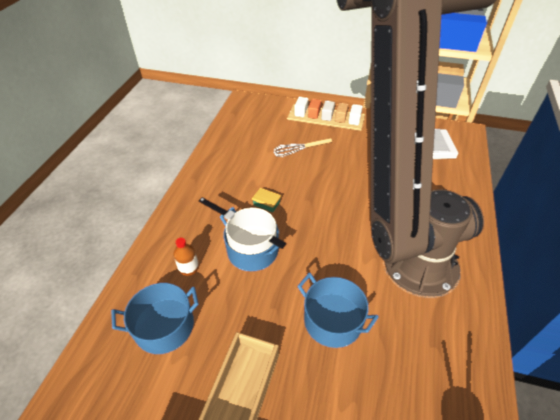

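The top view shows three blue pots, at (186,152), (211,282) and (270,200). The one at (270,200) is farthest right and holds the white pan, so it is the one meant. The long handle runs to about (293,146), the bottle is at (241,152) on its left, and the tin at (329,202) on its right. I'll confirm with a crop.

Run:
```python
from h import *
f=arm.grab_frame("top"); save(f,"pics/crop1.png",(210,130,350,250),5.5)
g=f["color"].astype(int); 
# white pan rim ellipse & dark handle pixels
hsv=cv2.cvtColor(f["color"],cv2.COLOR_RGB2HSV)
m=np.zeros(g.shape[:2],np.uint8); m[130:240,225:310]=1
dark=((hsv[...,2]<60)&(m>0)).astype(np.uint8)
n,l,st,c=cv2.connectedComponentsWithStats(dark)
for i in range(1,n):
    if st[i,4]>15:
        ys,xs=np.where(l==i); P=np.array([atz(f,(x,y),.122)[:2] for x,y in zip(xs,ys)])
        mu=P.mean(0); u=np.linalg.svd(P-mu)[2][0]; t=(P-mu)@u
        print("dark",st[i],c[i].round(1),"w",mu.round(3),"dir",np.degrees(np.arctan2(u[1],u[0])).round(1),"ends",(mu+u*t.min()).round(3),(mu+u*t.max()).round(3))
```

```text
dark [281 148  13  24  85] [286.5 159. ] w [0.681 0.031] dir 160.5 ends [0.725 0.016] [0.637 0.047]
dark [253 218   9  12  58] [256.9 223.3] w [0.443 0.117] dir 159.4 ends [0.461 0.11 ] [0.423 0.125]
```

View pics/crop1.png

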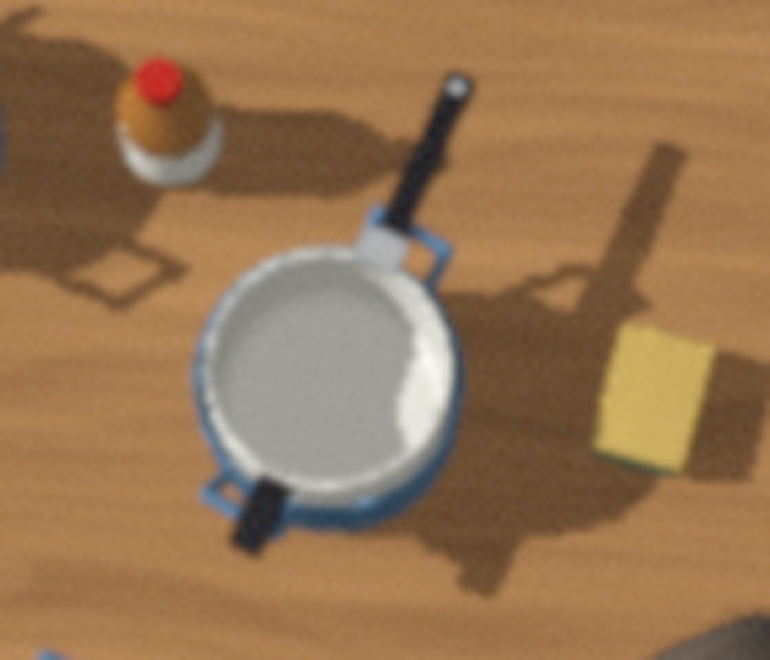

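The crop confirms it: the white pan sits on the blue pot at (270,200), with its long handle near one loop and the bottle to the left. So the handle must turn clockwise seen from above, over the tin. Moving the tool above the handle.

Request:
servo_tool([
  [-1,-27,20,0,0,0,0],
  [-1,-27,20,0,0,0,0],
  [-1,-27,20,0,0,0,0],
  [-1,-27,20,0,0,0,0],
  [-1,-27,20,0,0,0,0],
  [-1,-27,20,0,0,0,0],
  [-1,-27,20,0,0,0,0],
  [-1,-27,20,0,0,0,0],
  [-1,-27,20,0,0,0,0],
  [-1,-27,20,0,0,0,0],
  [-1,-27,20,0,0,0,0],
  [-1,-27,20,0,0,0,0],
  [-1,-27,20,0,0,0,0],
  [-1,-27,20,0,0,0,0],
  [-1,-27,20,0,0,0,0],
  [-1,-27,20,0,0,0,0],
  [-1,-27,20,0,0,0,0],
  [-1,-27,20,0,0,0,0],
  [-1,-27,20,0,0,0,0],
  [-1,-27,20,0,0,0,0],
])

```text
t: 2.52
eef_pos: [0.5962, -0.1112, 0.2269]
ee_rot: [-3.141, 0.001, -2.858]
force: [1.0, -1.2, -0.4]
width: 0.0878
gripper_force: 0.0
```

Request:
servo_tool([
  [-1,0,0,0,0,0,-7],
  [-1,0,0,0,0,0,-7],
  [-1,0,0,0,0,0,-7],
  [-1,0,0,0,0,0,-7],
  [-1,0,0,0,0,0,-7],
  [-1,0,0,0,0,0,-7],
  [-1,0,0,0,0,0,-7],
  [-1,0,0,0,0,0,-7],
  [-1,0,0,0,0,0,-7],
  [-1,0,0,0,0,0,-7],
  [-1,0,0,0,0,0,-7],
  [-1,0,0,0,0,0,-7],
  [-1,0,0,0,0,0,-7],
  [-1,0,0,0,0,0,-7],
  [-1,0,0,0,0,0,-7],
  [-1,0,0,0,0,0,-7],
  [-1,0,0,0,0,0,-7],
  [-1,0,0,0,0,0,-7],
  [-1,0,0,0,0,0,-7],
  [-1,0,0,0,0,0,-7],
])

```text
t: 4.18
eef_pos: [0.5954, -0.1128, 0.2267]
ee_rot: [-3.142, -0.0, -0.408]
force: [0.4, -0.6, 0.2]
width: 0.0875
gripper_force: 0.0
```

Run:
```python
from h import *
s=arm.get_state(); print(s["t"],s["q"].round(2),s["eef_pos"].round(3),np.degrees(s["ee_rot"]).round(1))
f=arm.grab_frame("wrist"); save(f,"pics/w1.png",None,1.4)
for q in("pan_handle","pot_loop","pan"):
    for d in arm.recognise(q,f): 
        w=world(f,d["at"]); print(q,round(d["conf"],2),w.round(3),pix(f,w).round())
f=arm.grab_frame("top")
for uv,z in(((284.9,171.5),.112),((251.5,224),.112),((293.5,144.5),.122),((254.9,229.1),.122)): print(uv,atz(f,uv,z).round(3))
```

```text
4.1833 [ 0.13  0.25 -0.15  0.   -1.18  1.03] [ 0.595 -0.113  0.227] [-180.    -0.   -23.4]
pan_handle 0.94 [0.661 0.027 0.117] [ 92. 199.]
pan_handle 0.45 [ 0.566 -0.131  0.039] [311. 204.]
pot_loop 0.92 [0.602 0.012 0.058] [168. 231.]
pan 0.81 [0.658 0.031 0.12 ] [ 89. 205.]
(284.9, 171.5) [0.638 0.034 0.112]
(251.5, 224) [0.441 0.137 0.112]
(293.5, 144.5) [0.737 0.01  0.122]
(254.9, 229.1) [0.422 0.123 0.122]
```

View pics/w1.png

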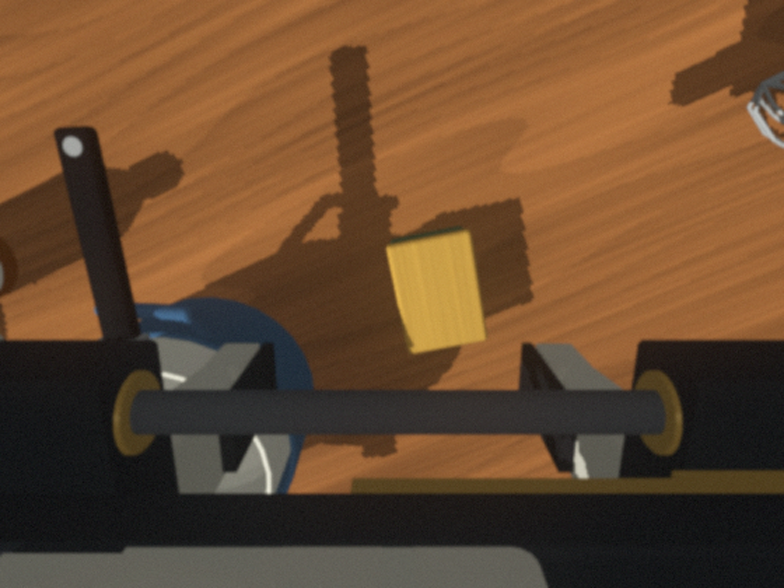

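The wrist view shows the long handle from (75,130) to (121,330) in the picture. It is free on both sides, and the tin is at (440,290). A quick check of the handle line from these pixels.

Run:
```python
from h import *
f=arm.grab_frame("wrist")
P=[atz(f,(u/1.4,v/1.4),.122) for u,v in((76,128),(120,332))]
d=P[0]-P[1]; a=np.arctan2(d[1],d[0]); e=np.array([np.cos(a),np.sin(a)])
print(P,np.degrees(a)); print("axis",P[0][:2]-.215*e,"grip160",P[0][:2]-.055*e)
s=arm.get_state(); Rm=rot(s["ee_rot"])
for r in(.045,.055): 
    t=np.r_[P[0][:2]-r*e,.09]; print("tool delta mm",((Rm.T@(t-s["eef_pos"]))*1000).round(1))
```

```text
[array([0.74265825, 0.0049605 , 0.122     ]), array([0.63741749, 0.04601311, 0.122     ])] -21.309902426927845
axis [0.54235814 0.08309413] grip160 [0.69141869 0.02494817]
tool delta mm [  41.9 -165.3  136.6]
tool delta mm [  31.9 -164.9  136.6]
```

Request:
servo_tool([
  [-1,7.4,-33,0,0,0,0],
  [-1,7.4,-33,0,0,0,0],
  [-1,7.4,-33,0,0,0,0],
  [-1,7.4,-33,0,0,0,0],
  [-1,7.4,-33,0,0,0,0],
  [-1,0,0,0,0,0,-2.5],
  [-1,0,0,0,0,0,0],
  [-1,0,0,24,0,0,0],
  [-1,0,0,24,0,0,0],
  [-1,0,0,24,0,0,0],
  [-1,0,0,24,0,0,0],
  [-1,0,0,24,0,0,0],
  [-1,0,0,24,0,0,0],
  [0.25,0,0,0,0,0,0],
  [0.25,0,0,0,0,0,0],
  [0.25,0,0,0,0,0,0],
  [0.25,0,0,0,0,0,0],
  [0.25,0,0,0,0,0,0],
], squeeze=5)

```text
t: 5.98
eef_pos: [0.6967, 0.0234, 0.0847]
ee_rot: [-3.14, -0.002, -0.371]
force: [-0.3, -0.3, -0.1]
width: 0.0597
gripper_force: 0.0
```

Run:
```python
from h import *
f=arm.grab_frame("wrist"); save(f,"pics/w2.png")
s=arm.get_state(); p=s["eef_pos"]; d=p[:2]-[.542,.083]
print(p.round(4),np.degrees(s["ee_rot"]).round(1),"r",np.hypot(*d),"ang",np.degrees(np.arctan2(d[1],d[0])))
```

```text
[0.6965 0.0235 0.0843] [-1.799e+02 -1.000e-01 -2.130e+01] r 0.1655458595118773 ang -21.075193747164555
```

View pics/w2.png

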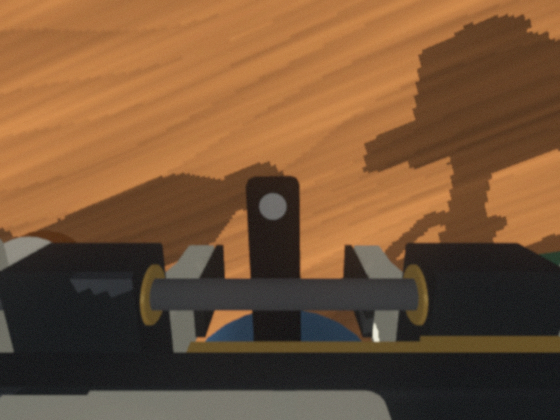

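Handle at (273,260) lies between the open fingers. Narrow the gap and start the clockwise arc about the pan axis.

Request:
servo_tool([
  [0.25,0,0,0,0,0,0],
  [0.25,0,0,0,0,0,0],
  [0.25,0,0,0,0,0,0],
  [0.25,0,0,0,0,0,0],
  [0.25,-0.1,5.8,0,0,0,2],
  [0.25,-0.1,5.8,0,0,0,2],
  [0.25,-0.1,5.8,0,0,0,2],
  [0.25,-0.1,5.8,0,0,0,2],
  [0.25,-0.1,5.8,0,0,0,2],
  [0.25,-0.1,5.8,0,0,0,2],
  [0.25,-0.1,5.8,0,0,0,2],
  [0.25,-0.1,5.8,0,0,0,2],
  [0.25,-0.1,5.8,0,0,0,2],
  [0.25,-0.1,5.8,0,0,0,2],
])

```text
t: 7.2
eef_pos: [0.6661, -0.026, 0.0827]
ee_rot: [-3.141, -0.001, -0.721]
force: [1.1, 0.6, 0.1]
width: 0.0327
gripper_force: 0.5
```

Request:
servo_tool([
  [0.25,-0.1,5.8,0,0,0,2],
  [0.25,-0.1,5.8,0,0,0,2],
  [0.25,-0.1,5.8,0,0,0,2],
  [0.25,-0.1,5.8,0,0,0,2],
  [0.25,-0.1,5.8,0,0,0,2],
  [0.25,-0.1,5.8,0,0,0,2],
  [0.25,-0.1,5.8,0,0,0,2],
  [0.25,-0.1,5.8,0,0,0,2],
  [0.25,-0.1,5.8,0,0,0,2],
  [0.25,-0.1,5.8,0,0,0,2],
  [0.25,-0.1,5.8,0,0,0,2],
  [0.25,-0.1,5.8,0,0,0,2],
  [0.25,-0.1,5.8,0,0,0,2],
  [0.25,-0.1,5.8,0,0,0,2],
  [0.25,0,0,0,0,0,0],
])

```text
t: 8.45
eef_pos: [0.599, -0.0722, 0.0827]
ee_rot: [3.141, 0.0, -1.21]
force: [-0.6, 0.4, 0.1]
width: 0.0328
gripper_force: 0.0
```

Run:
```python
from h import *
f=arm.grab_frame("side"); save(f,"pics/s2.png",(150,120,430,330),2.8)
s=arm.get_state(); p=s["eef_pos"]; d=p[:2]-[.542,.083]
print(s["t"],p.round(4),np.degrees(s["ee_rot"]).round(1),s["force"].round(1),"r",np.hypot(*d),"ang",np.degrees(np.arctan2(d[1],d[0])))
```

```text
8.5 [ 0.5995 -0.072   0.0827] [-180.    -0.   -69.2] [-0.3  0.6  0.5] r 0.16530654254560828 ang -69.65517982735447
```

View pics/s2.png

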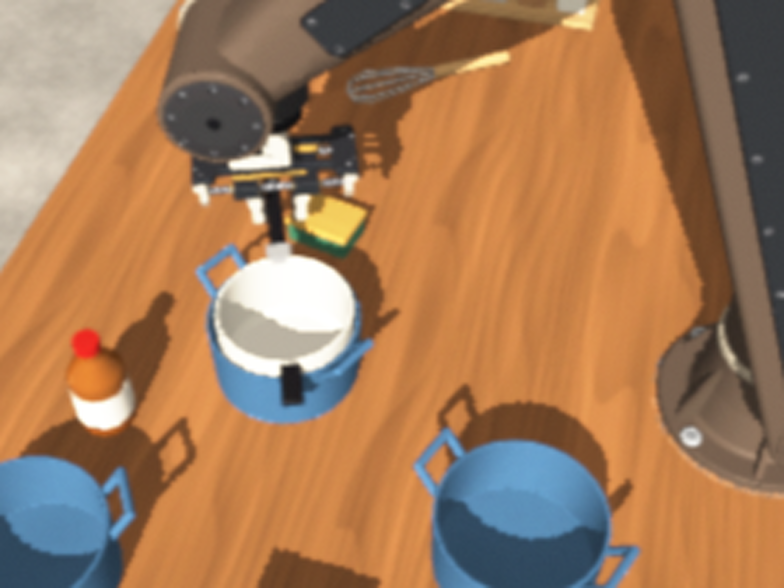

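The side view shows the long handle (275,225) turning in the gripper and the helper (291,383) clear of the loops. The pot has not moved. I'll continue the arc.

Request:
servo_tool([
  [0.25,-0.1,5.8,0,0,0,2],
  [0.25,-0.1,5.8,0,0,0,2],
  [0.25,-0.1,5.8,0,0,0,2],
  [0.25,-0.1,5.8,0,0,0,2],
  [0.25,-0.1,5.8,0,0,0,2],
  [0.25,-0.1,5.8,0,0,0,2],
  [0.25,-0.1,5.8,0,0,0,2],
  [0.25,-0.1,5.8,0,0,0,2],
  [0.25,-0.1,5.8,0,0,0,2],
  [0.25,-0.1,5.8,0,0,0,2],
  [0.25,-0.1,5.8,0,0,0,2],
  [0.25,-0.1,5.8,0,0,0,2],
  [0.25,0,0,0,0,0,0],
])

```text
t: 9.58
eef_pos: [0.531, -0.0823, 0.0827]
ee_rot: [3.142, 0.0, -1.628]
force: [0.2, 0.4, 0.1]
width: 0.0331
gripper_force: 0.0
```

Request:
servo_tool([
  [0.25,-0.1,5.8,0,0,0,2],
  [0.25,-0.1,5.8,0,0,0,2],
  [0.25,-0.1,5.8,0,0,0,2],
  [0.25,-0.1,5.8,0,0,0,2],
  [0.25,-0.1,5.8,0,0,0,2],
  [0.25,-0.1,5.8,0,0,0,2],
  [0.25,-0.1,5.8,0,0,0,2],
  [0.25,-0.1,5.8,0,0,0,2],
  [0.25,-0.1,5.8,0,0,0,2],
  [0.25,-0.1,5.8,0,0,0,2],
  [0.25,-0.1,5.8,0,0,0,2],
  [0.25,-0.1,5.8,0,0,0,2],
  [0.25,-0.1,5.8,0,0,0,2],
  [0.25,0,0,0,0,0,0],
  [0.25,0,0,0,0,0,0],
])

```text
t: 10.83
eef_pos: [0.4601, -0.0613, 0.0828]
ee_rot: [-3.141, 0.0, -2.078]
force: [0.0, 0.3, 0.1]
width: 0.0328
gripper_force: 0.0
```

Run:
```python
from h import *
f=arm.grab_frame("side"); save(f,"pics/s3.png",(150,120,430,330),2.8)
s=arm.get_state(); p=s["eef_pos"]; d=p[:2]-[.542,.083]
print(s["t"],p.round(4),s["q"].round(2),np.degrees(s["ee_rot"]).round(1),s["force"].round(1),"r",np.hypot(*d),"ang",np.degrees(np.arctan2(d[1],d[0])))
for n,w in dict(pot_rim=[.542,.083,.09],home_rim=[.542,.083,.105],raised_rim=[.542,.083,.122]).items(): print(n,(pix(f,w)-[150,120])*2.8)
```

```text
10.8833 [ 0.4602 -0.0614  0.0827] [ 0.29  0.16 -0.63  0.   -0.77 -0.8 ] [-180.     0.  -119.1] [ 1.1 -0.4 -0.5] r 0.16591486661986748 ang -119.52746942647944
pot_rim [282.64150786 316.15128996]
home_rim [281.77375191 307.72432856]
raised_rim [280.77145189 297.99078122]
```

View pics/s3.png

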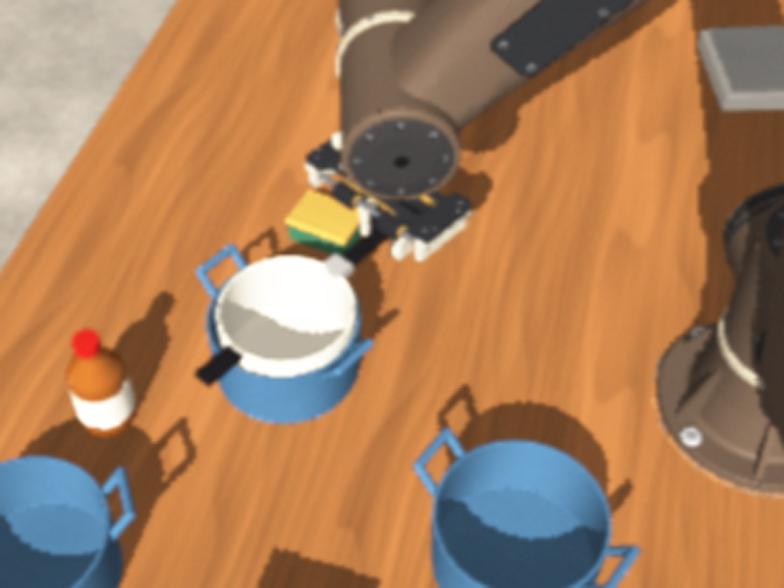

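The handles now lie crosswise: long handle at (365,250), helper at (217,365), and the rim at home height. Open, lift off and move aside for the check.

Request:
servo_tool([
  [-1,0,0,0,0,0,0],
  [-1,0,0,0,0,0,0],
  [-1,0,0,0,0,0,0],
  [-1,0,0,0,0,0,0],
  [-1,0,0,-15,0,0,0],
  [-1,0,0,-25,0,0,0],
  [-1,0,0,-25,0,0,0],
  [-1,0,0,-25,0,0,0],
  [-1,0,0,-25,0,0,0],
  [-1,0,0,-25,0,0,0],
  [-1,21,-26,0,0,0,0],
  [-1,21,-26,0,0,0,0],
  [-1,21,-26,0,0,0,0],
  [-1,21,-26,0,0,0,0],
  [-1,21,-26,0,0,0,0],
  [-1,21,-26,0,0,0,0],
  [-1,21,-26,0,0,0,0],
  [-1,21,-26,0,0,0,0],
  [-1,0,0,0,0,0,0],
])

```text
t: 12.47
eef_pos: [0.5601, -0.3143, 0.2209]
ee_rot: [3.14, -0.002, -2.084]
force: [-0.3, 1.1, -0.3]
width: 0.0876
gripper_force: 0.0
```

Run:
```python
from h import *
f=arm.grab_frame("top"); save(f,"pics/t3.png",(210,130,350,250),5.5)
a=arm.grab_frame("side"); save(a,"pics/s4.png",(190,170,330,275),5.5)
s=arm.get_state(); print(s["t"],s["eef_pos"],s["force"])
for n,w in dict(home_rim_near=[.542,.083+.078,.105],raised=[.542,.083+.078,.122],potrim_near=[.542,.171,.09]).items(): print(n,(pix(a,w)-[190,170])*5.5)
```

```text
12.5667 [ 0.5587625  -0.31091905  0.22125303] [-0.24334177  0.41711555 -0.09555368]
home_rim_near [289.56259483 435.17210978]
raised [287.04559384 416.37341858]
potrim_near [285.91039562 465.57943558]
```

View pics/t3.png

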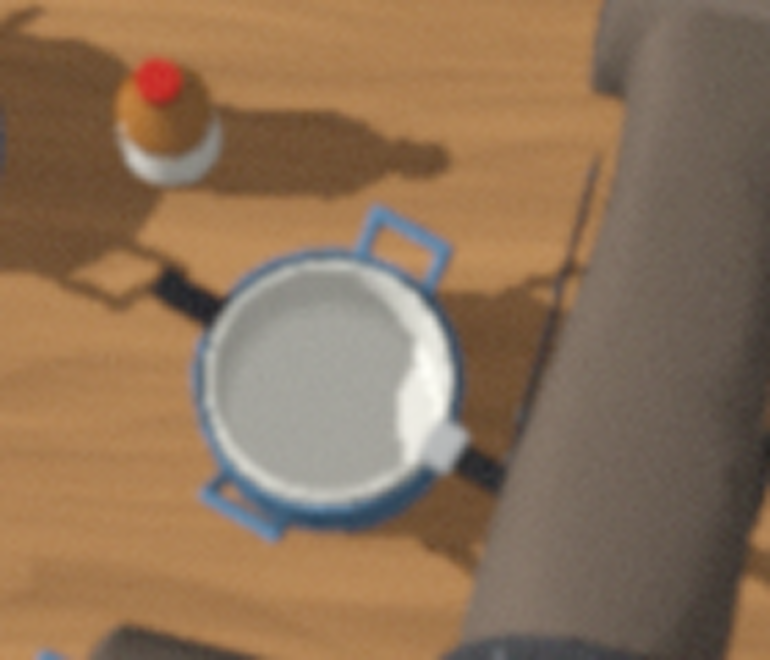

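View pics/s4.png

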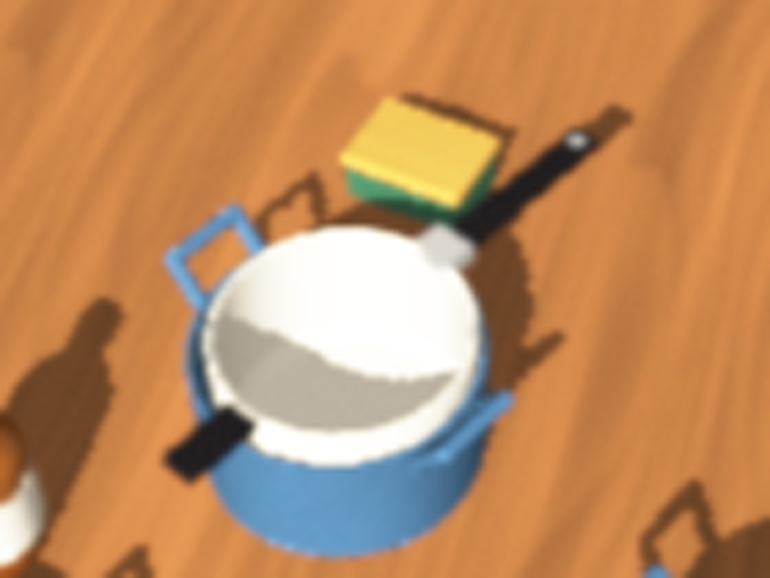

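The pictures show the pan home: its rim is just above the pot's rim, and its handles from (165,285) to (490,475) lie about 90° from the loops. The pot and bottle stand at the same pixels as before, the tin has not been touched, and the arm is clear.

```bash
python3 -c "
from station import arm
print(arm.job_done())"
```

```text
the job is handed in; nothing more can be done
None
```

The saucepan was turned clockwise, away from the bottle, and dropped home in the pot with its handles about 90° from the pot's loops. The pot and bottle had not moved, the tin, mould and whisk were never touched, and the job was handed in at about 12.6 s.

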